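Lap the glass tank lid and hang up the block

ROBOT

A 6-joint arm with a two-finger parallel gripper is mounted at the origin on the work surface. World frame = base frame: x ahead of the robot, y to its left, z up, the work surface at z = 0. Lengths are in m, angles in rad, forces in N, time in s.
With the tool pointing down it reaches from about 0.325 to 0.9 m from the base axis. Payload 6.1 kg.
Tool frame: the origin (TCP) lies midway between the tips of the shut fingers; the grasp point (between the pads) lies 19 mm behind it; z points along the fingers, y is the line along which they close (so a half turn about z gives the same grasp; the last joint's range is limited). The gripper opens to 85 mm and grips with 20 to 120 N. Pads are 22 mm wide; open, the fingers measure 114 mm over their backs; the gripper's body (76 mm by 85 mm) begins 54 mm behind the grasp point. The pads swing forward as they close: fully open they stand 13 mm farther back than shut.
Start: joints at [-0.126, 0.22, 1.526, -0, 1.395, -0.126], TCP at [0.625, -0, 0.231] pointing down, gripper open.
Joint ranges: [-2.98, 2.98], [-0.91, 2.08], [0.09, 2.57], [-1.24, 4.39], [0.2, 2.65], [-2.68, 2.68]. Speed limits (rad/s): [2.57, 2.57, 3.01, 3.14, 3.14, 3.14].

INTERFACE

Orientations are given as [roll, pitch, yaw] about the fixed x, y, z axes, in that order (R = Rz(yaw) Ry(pitch) Rx(roll)).
In Python, from plant import movep, move_l, set_joints, gripper_to, hold, inverse_kinematics, observe, get_image, get_calibration, Unreachable, job_done gives the robot as it stands. Calls block until the motion is done:
- movep(position, orientation): joint-space move of the TCP to a pose.
- move_l(position, feed=0.15, rotation=None, max_force=None): straight line of the TCP; rotation=None keeps the orientation; feed is the mean speed in m/s. With max_force (N) it stops when the force on the tool has changed by that much, and returns True; else False.
- set_joints(angles): joint-space move.
- gripper_to(opening, f_grip=None): finger opening in m; f_grip is the grip in N (None keeps the last); returns when the fingers have stopped.
- hold(seconds).
- inverse_kinematics(position, orientation): joint angles nearest the present ones, or None.
- observe(): the state.
- get_image(name): name is "scene" or "side" or "wrist"; returns (picture, depth): 384x512x3 uint8, red, green, blue; 384x512 float32, m along the optical axis (not along the pixel's ray), 0 where there is no reading.
- get_calibration(name): a dict with "intrinsics" (3x3 intrinsics, pixels), "world_from_camera" (4x4, takes a point from camera to world coordinates). Camera axes: x right, y down, z forward; pixel columns grow to the right and rows downward; lengths in m; the calibration is good to about 2 mm. The wrist camera is an equidistant fisheye: a pixel r from the principal point sees the ray r / f radians off the axis. A picture is of the moment at which its call begins: read the wrist's pose just before it. get_calibration takes no time and is no camera call; for the wrist camera it gives the pose at the moment of the call.
A pose or a line that the arm cannot do raises Unreachable and nothing moves.
- job_done(): hands the job in; it is judged then, once.
The state is a dict: "time_s": time; "q": joint angles; "joint_velocities": joint speeds; "joint_torque": joint torques, N m; "eef_pos": TCP position; "tcp_rot": TCP orientation; "ft_force": force on the tool from outside, world axes, zero at the start; "torque": the same for the moment, N m; "opening": finger opening in m; "grasp_force": force on a finger pad.
Only numpy, scipy, OpenCV 4.12 (cv2) and the standard library are available. Lean on these libraries where they do the work, as an engineer would, in place of code of your own. Each camera call takes 0.05 s, during which the arm holds its last target. There are 200 camera calls.

TASK

Pick up the lapping block by its bar handle and give the glass tank lid on the sprung bed a slow, steady pass: set the block square across the end of the glass nearest the robot, press the glass about half-way down its spring travel, keep it there while you sweep to the far end, and never push it down onto its stop. Then hang the block by its handle bar over both prongs of the hanger, hanging level, and let go. Leave the other things where they are.

Things in the scene. Friction and masses are not known exactly. Their poses are not given: they have to be found in the camera images.
- lap_bar (a point): Middle of the lapping block's handle bar, half-way up the bar. The bar is black, straight, 16 mm wide (x), 24 mm tall (z), runs along y, and its middle is 70 mm above the underside of the foot. Clear space under it: 40 mm high down to the foot, 116 mm long between the two end uprights. Axes: x across the bar, y along it, z up.
- lap_foot (a point): Middle of the underside of the lapping block's foot (the lapping face), straight below point lap_bar by 70 mm; same axes.
- lap: The whole lapping block, standing on the bench on one side of the bed: flat steel foot 60 (x) x 140 (y) x 18 (z) mm, an upright at each end and the handle bar over it along y; 82 mm tall, about 0.45 kg, symmetric under a half turn. Origin at point lap_foot, same axes.
- bed: Sprung lapping bed, fixed: grey open tray 240 (x) x 140 (y) mm, rims 38 mm high, the glass tank lid standing above them. Origin on the bench under the middle of the glass; x along the glass, from the end nearest the robot to the far end; y across it.
- plate_top (a point): Middle of the top face of the glass lid, 200 mm (x) x 110 mm (y), 58 mm above the bench when free; bed's axes; it moves down with the glass. Even at its lowest it is 6 mm above the rims, so the block, wider than the glass, clears them.
- plate (a joint): How far the glass is pressed down, m: 0 when free, 0.014 on its stop. It moves straight down without tilting; it starts to sink at about 4 N and takes about 1 N more for each mm, and springs back when let go.
- hanger: Two-pronged hanger, fixed, on the other side of the bed: grey base 150 (x) x 120 (y) x 12 mm, origin on the bench under its middle. Two level steel prongs 10 mm thick at y = -34 and +34 mm run from uprights at x = +50 mm towards -x (roughly towards the robot) to turned-up tips at x = -46 mm. Nothing between the prongs, nothing above 165 mm.
- hanger_rest (a point): Point midway between the prongs, level with their top faces (155 mm above the bench; tip tops 165 mm), over the middle of the base; hanger's axes. The bar comes in from the -x side, prongs passing between bar and foot, and is set down here across both prongs, along the hanger's y.
- flask: Bystander, leave alone: conical glass flask, 84 mm wide, 122 mm tall, beyond the bed; origin at the centre of its underside.
- beaker: Bystander, leave alone: glass beaker, 72 mm wide, 90 mm tall; origin at the centre of its underside.
- mortar: Bystander, leave alone: white ceramic mortar bowl, 96 mm wide, 50 mm tall; origin at the centre of its underside.
- reagent: Bystander, leave alone: brown bottle, 68 mm wide, 140 mm tall; origin at the centre of its underside.
- jar: Bystander, leave alone: white jar, 72 mm wide, 80 mm tall; origin at the centre of its underside.
- spatula: Bystander, leave alone: steel spatula lying flat, 180 mm long; origin at the centre of its underside.
- cork_ring: Bystander, leave alone: cork flask ring lying flat, 70 mm wide, 25 mm tall; origin at the centre of its underside.

How it is judged:
By the outcome, as a careful person would: the job done as asked, in the order asked, and still so for the second after the job is handed in, with the robot touching nothing.
It also fails if it takes over 64 s, if anything falls off the work surface, if the arm or the gripper's body presses on something with over 40 N, if the wrist force passes 120 N, or if a joint passes its speed limit or range.

## Working session

There is one attempt and no reset: what is moved stays moved. The work goes in short steps, each a Python script; the robot and the scene stay as the last script left them, time stands still between calls to the robot, and variables do not carry over. Pictures are saved under pics/ and viewed, at most 10 in all, crops included, and the job is handed in when it is done.

```bash
mkdir -p pics; ls; cat > h.py <<'E'
import numpy as np, cv2
from plant import *
def grab(n,fn):
    c=get_calibration(n); im,d=get_image(n)
    np.savez('pics/'+fn+'.npz',im=im,d=d,K=c['intrinsics'],T=c['world_from_camera'])
    cv2.imwrite('pics/'+fn+'.png',im[:,:,::-1]); return im,d,c
def cloud(fn):
    z=np.load('pics/'+fn+'.npz'); K,T,d=z['K'],z['T'],z['d']
    v,u=np.mgrid[:384,:512]
    P=np.stack([(u-K[0,2])/K[0,0]*d,(v-K[1,2])/K[1,1]*d,d],-1)
    W=P@T[:3,:3].T+T[:3,3]; W[d==0]=np.nan
    return W,z['im']
E
python3 - <<'E'
from h import *
for n in('scene','side'):
    im,d,c=grab(n,n+'0'); print(n,np.round(c['world_from_camera'],3).tolist(),c['intrinsics'][0])
a=cv2.imread('pics/scene0.png');b=cv2.imread('pics/side0.png')
cv2.imwrite('pics/s0.png',cv2.resize(a,(800,600)))
cv2.imwrite('pics/s1.png',cv2.resize(b,(800,600)))
E
```

```text
pics
scene [[-0.479, 0.689, -0.544, 1.07], [0.878, 0.366, -0.308, 0.291], [-0.013, -0.625, -0.78, 0.849], [0.0, 0.0, 0.0, 1.0]] [369.2010582    0.         249.82689746]
side [[-0.862, -0.262, 0.434, 0.16], [-0.507, 0.432, -0.746, 0.683], [0.008, -0.863, -0.505, 0.596], [0.0, 0.0, 0.0, 1.0]] [346.48987791   0.         255.80147636]
```

View pics/s0.png

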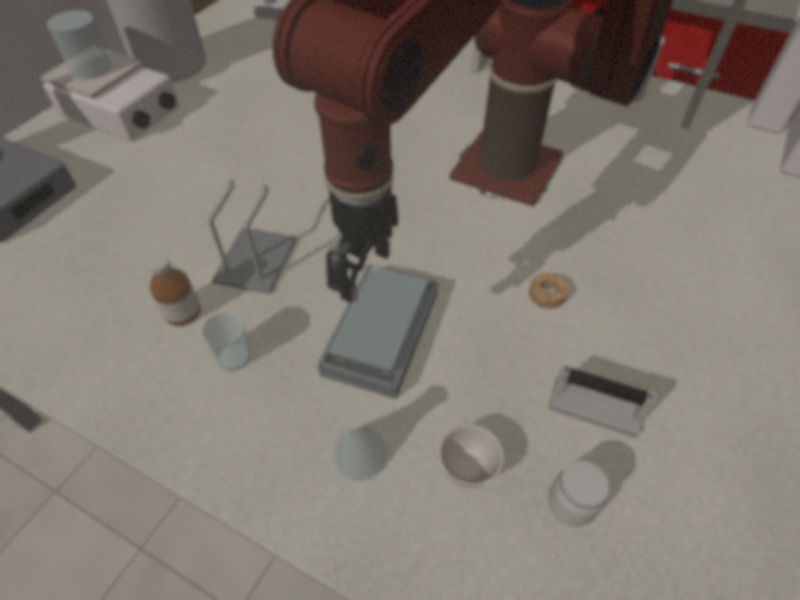

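View pics/s1.png

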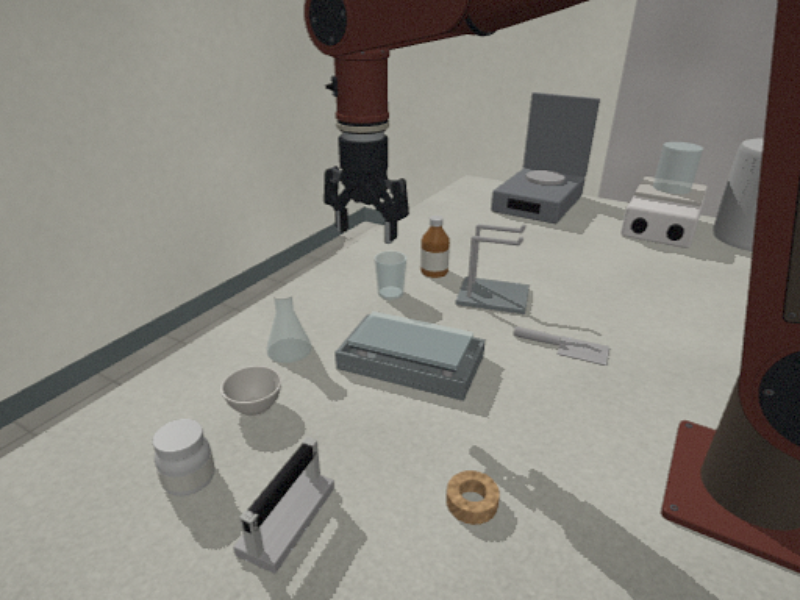

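The scene view shows the block at (600,400), the bed at (380,330) and the hanger at (255,245). The side view shows the same three at (285,505), (410,350) and (495,265). Next I'll fit their poses from the depth clouds.

```bash
cat > fit.py <<'E'
from h import *
def pts(fn,c,r,zl,zh,dark=None):  # c,r in 800-view px box
    W,im=cloud(fn); x0,x1=[int(k*.64) for k in c]; y0,y1=[int(k*.64) for k in r]
    P=W[y0:y1,x0:x1].reshape(-1,3); I=im[y0:y1,x0:x1].reshape(-1,3).max(1)
    m=(P[:,2]>zl)&(P[:,2]<zh)
    if dark: m&=I<dark
    return P[m]
def rect(P,name):
    if len(P)<5: print(name,len(P)); return
    (cx,cy),(w,h),a=cv2.minAreaRect((P[:,:2]*1000).astype(np.float32))
    if w<h: w,h,a=h,w,a+90
    print(name,len(P),'c',round(cx,1),round(cy,1),'size',round(w,1),round(h,1),'long-axis deg',round((a+90)%180-90,1),'z',np.round(np.percentile(P[:,2],[5,50,95])*1000,1))
if __name__=='__main__':
  for fn,B in(('scene0',{'lap':((540,665),(355,445)),'bed':((310,450),(255,400)),'hang':((195,305),(170,300))}),
            ('side0',{'lap':((225,345),(435,575)),'bed':((325,495),(305,400)),'hang':((450,540),(215,315))})):
    print(fn)
    rect(pts(fn,*B['lap'],.062,.1,70),'bar')
    rect(pts(fn,*B['lap'],.010,.026),'foot')
    rect(pts(fn,*B['lap'],.065,.1),'lap upper')
    rect(pts(fn,*B['bed'],.03,.044),'rims')
    rect(pts(fn,*B['bed'],.05,.066),'glass')
    rect(pts(fn,*B['hang'],.007,.02),'hbase')
    rect(pts(fn,*B['hang'],.140,.175),'prongs')
E
python3 fit.py
```

```text
scene0
bar 427 c 519.6 354.9 size 112.9 16.3 long-axis deg -84.0 z [65.3 80.6 84.3]
foot 1041 c 520.8 353.6 size 139.8 58.9 long-axis deg -84.4 z [13.9 18.6 21.2]
lap upper 583 c 518.8 353.7 size 139.9 18.2 long-axis deg -83.1 z [67.  81.1 84.4]
rims 696 c 550.1 -26.6 size 242.4 140.9 long-axis deg 9.0 z [31.8 38.4 41.2]
glass 2496 c 550.2 -27.1 size 203.6 112.6 long-axis deg 9.0 z [55.9 58.8 61.2]
hbase 1262 c 503.2 -369.7 size 191.0 181.1 long-axis deg 14.9 z [ 9.9 13.  15.5]
prongs 249 c 515.9 -335.2 size 106.7 78.2 long-axis deg 14.3 z [146.5 154.2 163. ]
side0
bar 651 c 515.2 359.0 size 133.5 14.6 long-axis deg -83.6 z [63.5 80.  83. ]
foot 1487 c 516.6 354.9 size 142.4 60.8 long-axis deg -84.3 z [13.3 18.  19.9]
lap upper 808 c 517.3 355.3 size 141.7 17.8 long-axis deg -83.5 z [66.4 80.9 83.2]
rims 606 c 549.6 -24.2 size 240.9 143.8 long-axis deg 9.4 z [30.9 37.4 41.8]
glass 1742 c 549.2 -25.2 size 200.2 115.5 long-axis deg 9.6 z [53.5 58.  59.6]
hbase 757 c 572.9 -550.8 size 576.5 149.6 long-axis deg -74.8 z [ 9.6 12.1 14.2]
prongs 218 c 515.6 -331.4 size 103.8 80.2 long-axis deg 15.8 z [145.1 152.  159.6]
```

Both cameras agree on the poses, and the sizes match what's given:

| Item | Position (m) | Yaw |
|---|---|---|
| Block | (0.518, 0.3545) | 5.8° |
| Bed | (0.550, -0.026) | 9.2° |
| Hanger | about (0.514, -0.333) | 15° |

I'll check IK, then grasp and lift.

```bash
cat >> h.py <<'E'
d2=np.deg2rad
LAP=(np.array([.518,.3545]),5.8); BED=(np.array([.550,-.0258]),9.2); HAN=(np.array([.514,-.3335]),15.0)
OFF=None
def pose(o,x,y,z,off):   # TCP pose at local x,y of object, tool y along object's x
    c,a=o; a=d2(a); R=np.array([[np.cos(a),-np.sin(a)],[np.sin(a),np.cos(a)]])
    p=c+R@[x,y]; return [p[0],p[1],z],[np.pi,0,a+off]
def st(t=''):
    s=observe(); print(t,'t',round(s['time_s'],2),'p',np.round(s['eef_pos'],4),'F',np.round(s['ft_force'],1),'M',np.round(s['torque'],2),'op',round(s['opening'],4),'g',round(s['grasp_force'],1)); return s
E
python3 - <<'E'
from h import *
s=st('start'); print(s['tcp_rot'])
for off in(np.pi/2,-np.pi/2):
  for o,x,z in((LAP,0,.2),(LAP,0,.051),(BED,-.072,.25),(BED,-.072,.1),(BED,.072,.1),(HAN,-.125,.168),(HAN,0,.148)):
    q=inverse_kinematics(*pose(o,x,0,z,off)); print(round(off,1),x,z,None if q is None else np.round(q,2))
E
```

```text
start t 0.1 p [0.6245 0.     0.2303] F [0.4 0.  0.3] M [ 0.01 -0.02 -0.05] op 0.0853 g 0.0
[-3.13982579e+00 -2.11632915e-04  1.57077569e+00]
1.6 0 0.2 [ 0.47  0.25  1.55 -0.    1.34  0.37]
1.6 0 0.051 [ 0.47  0.41  1.65 -0.    1.08  0.37]
1.6 -0.072 0.25 [-0.24 -0.15  1.87  0.    1.42 -0.4 ]
1.6 -0.072 0.1 [-0.24  0.01  2.01  0.    1.11 -0.4 ]
1.6 0.072 0.1 [-0.15  0.33  1.65  0.    1.16 -0.31]
1.6 -0.125 0.168 [-0.9   0.07  1.82  0.    1.25 -1.16]
1.6 0 0.148 [-0.7   0.26  1.64  0.    1.24 -0.97]
-1.6 0 0.2 None
-1.6 0 0.051 None
-1.6 -0.072 0.25 None
-1.6 -0.072 0.1 None
-1.6 0.072 0.1 None
-1.6 -0.125 0.168 [-0.9   0.07  1.82 -0.    1.25  1.98]
-1.6 0 0.148 [-0.7   0.26  1.64 -0.    1.24  2.18]
```

```bash
sed -i 's/^OFF=None/OFF=np.pi\/2/' h.py
python3 - <<'E'
from h import *
movep(*pose(LAP,0,0,.19,OFF))
print(move_l(pose(LAP,0,0,.051,OFF)[0],feed=.1,max_force=8)); st('down')
gripper_to(0.0,90); st('grip')
move_l(pose(LAP,0,0,.20,OFF)[0],feed=.1); st('lift')
movep(*pose(BED,-.072,0,.20,OFF)); st('over bed')
move_l(pose(BED,-.072,0,.125,OFF)[0],feed=.1); st('low')
grab('side','side1'); im,d,c=grab('wrist','w1')
a=cv2.imread('pics/side1.png')[150:290,170:360]
cv2.imwrite('pics/v1.png',cv2.resize(a,None,fx=4,fy=4,interpolation=cv2.INTER_CUBIC))
E
```

```text
False
down t 3.03 p [0.5186 0.3548 0.0519] F [-0.5  0.6  0. ] M [ 0.03 -0.02 -0.  ] op 0.0853 g 0.0
grip t 3.67 p [0.5178 0.3546 0.0511] F [-2.1 -0.4  2.9] M [-0.09  0.21  0.05] op 0.0144 g 88.2
lift t 5.32 p [0.5175 0.3543 0.199 ] F [ 0.3  0.3 -4.8] M [ 0.01 -0.02 -0.  ] op 0.0149 g 87.7
over bed t 6.78 p [ 0.4793 -0.0367  0.2002] F [-0.5 -0.4 -5. ] M [-0.01 -0.01  0.05] op 0.0149 g 87.7
low t 7.68 p [ 0.4795 -0.0374  0.1256] F [-0.1 -0.8 -4.6] M [ 0.01 -0.02 -0.03] op 0.0145 g 87.7
```

View pics/v1.png

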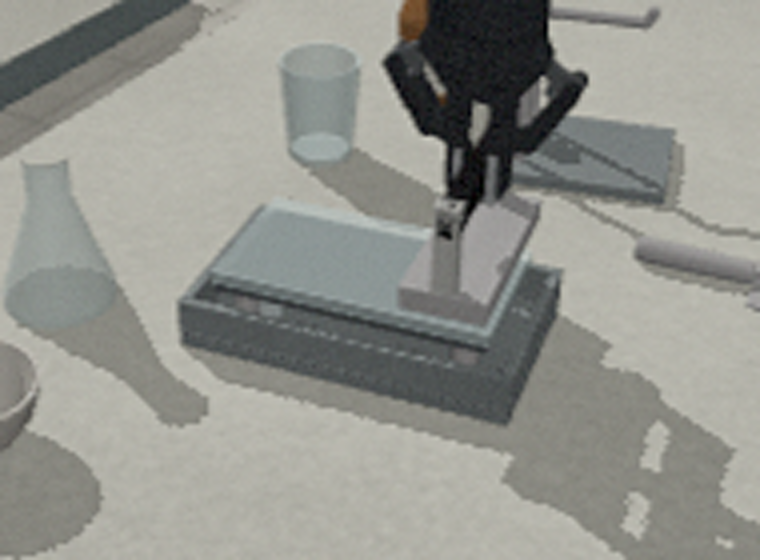

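The block is held level and square over the near end, with its foot at (460,260) in the crop. Next I'll find contact and then press.

```bash
python3 - <<'E'
from h import *
import fit
P=fit.pts('side1',(430,480),(290,365),.066,.1)
x=((170+np.array([395,550])/4)/.64); y=(150+np.array([190,320])/4)/.64
P=fit.pts('side1',x,y,.080,.098); fit.rect(P,'foot top')
hit=move_l(pose(BED,-.072,0,.104,OFF)[0],feed=.015,max_force=2.5); hold(.3); st('contact %s'%hit)
E
```

```text
foot top 552 c 479.4 -35.5 size 144.3 60.3 long-axis deg -80.7 z [82.6 92.3 94.2]
contact True t 9.09 p [ 0.4781 -0.0371  0.1076] F [ 3.  -0.2  1.3] M [-0.14 -0.83 -0.05] op 0.0146 g 88.5
```

```bash
python3 - <<'E'
from h import *
move_l(pose(BED,-.072,0,.1025,OFF)[0],feed=.015,max_force=12); hold(.4); st('press')
grab('side','side2')
import fit
x=((170+np.array([395,550])/4)/.64); y=(150+np.array([190,340])/4)/.64
fit.rect(fit.pts('side2',x,y,.060,.08),'foot top')
W,im=cloud('side2'); g=fit.pts('side2',((170+240/4)/.64,(170+390/4)/.64),((150+220/4)/.64,(150+280/4)/.64),.04,.065); print(np.median(g[:,2]),len(g))
W,im=cloud('side1'); g=fit.pts('side1',((170+240/4)/.64,(170+390/4)/.64),((150+220/4)/.64,(150+280/4)/.64),.04,.065); print('free',np.median(g[:,2]),len(g))
E
```

```text
press t 9.97 p [ 0.4783 -0.0371  0.1024] F [-1.3 -0.1  6.9] M [ 0.04  0.05 -0.07] op 0.0146 g 89.2
foot top 514 c 478.3 -35.5 size 141.4 60.4 long-axis deg -80.6 z [63.5 69.4 72. ]
0.051248247952197956 529
free 0.05812121133305892 547
```

The glass is down 6.9 mm by depth and the force agrees at about 11.5 N. Now the sweep.

```bash
python3 - <<'E'
from h import *
for k,x in enumerate((-.036,0,.036,.073)): pass
print(move_l(pose(BED,.073,0,.1025,OFF)[0],feed=.03,max_force=25)); st('end')
grab('side','side3'); st()
import fit
W,im=cloud('side3')
c,a=BED;a=d2(a);L=(W[...,:2]-c)@np.array([[np.cos(a),-np.sin(a)],[np.sin(a),np.cos(a)]])
m=(L[...,0]>-.09)&(L[...,0]<.02)&(abs(L[...,1])<.045)&(W[...,2]<.065)&(W[...,2]>.04); print('glass z',np.median(W[m][:,2]),m.sum())
m=(L[...,0]>.03)&(L[...,0]<.12)&(abs(L[...,1])<.08)&(W[...,2]<.077)&(W[...,2]>.062); fit.rect(W[m],'foot')
E
```

```text
False
end t 15.0 p [ 0.6193 -0.0142  0.1015] F [-6.5 -1.7  7.1] M [-0.32  1.18 -0.07] op 0.0147 g 89.4
 t 15.05 p [ 0.6193 -0.0143  0.1015] F [-6.5 -0.1  7.2] M [-0.34  1.17 -0.04] op 0.0145 g 89.4
glass z 0.050188239914539134 733
foot 491 c 618.0 -12.2 size 142.8 59.9 long-axis deg -80.9 z [64.6 68.4 71.2]
```

```bash
python3 - <<'E'
from h import *
import fit
move_l(pose(BED,.077,0,.103,OFF)[0],feed=.02,max_force=25); st('end2')
move_l(pose(BED,.076,0,.30,OFF)[0],feed=.12); st('up')
movep(*pose(HAN,-.135,0,.27,OFF)); st('pre')
for n in('scene','side'):
  grab(n,n+'4')
for fn in('scene0','side0','scene4','side4'):
  W,im=cloud(fn); c,a=HAN;a=d2(a);L=(W[...,:2]-c)@np.array([[np.cos(a),-np.sin(a)],[np.sin(a),np.cos(a)]])
  m=(abs(L[...,0])<.09)&(abs(L[...,1])<.075)&(W[...,2]>.008)&(W[...,2]<.016); fit.rect(W[m],fn+' base')
  m=(L[...,0]>-.065)&(L[...,0]<.075)&(abs(L[...,1])<.06)&(W[...,2]>.14)&(W[...,2]<.175); fit.rect(W[m],fn+' prongs')
b=cv2.imread('pics/side4.png')[90:240,260:460]
cv2.imwrite('pics/v2.png',cv2.resize(b,None,fx=4,fy=4,interpolation=cv2.INTER_CUBIC))
E
```

```text
end2 t 15.4 p [ 0.6237 -0.0135  0.1021] F [-6.  -0.2  6. ] M [-0.2   0.9  -0.03] op 0.0148 g 89.4
up t 17.19 p [ 0.6246 -0.0136  0.2989] F [-0.5 -0.1 -5.3] M [-0.01 -0.06  0.02] op 0.0146 g 87.7
pre t 18.77 p [ 0.3843 -0.368   0.2702] F [ 0.5  0.1 -4.8] M [0.02 0.01 0.01] op 0.0147 g 87.7
scene0 base 1217 c 513.8 -335.9 size 152.6 121.0 long-axis deg 15.1 z [10.  12.9 15.2]
scene0 prongs 249 c 515.9 -335.2 size 106.7 78.2 long-axis deg 14.3 z [146.5 154.2 163. ]
side0 base 708 c 513.9 -334.3 size 149.6 124.2 long-axis deg 15.2 z [10.1 12.1 14. ]
side0 prongs 218 c 515.6 -331.4 size 103.8 80.2 long-axis deg 15.8 z [145.1 152.  159.6]
scene4 base 1218 c 514.4 -335.6 size 151.9 121.4 long-axis deg 14.7 z [10.2 12.9 15.3]
scene4 prongs 246 c 516.2 -334.8 size 105.5 77.7 long-axis deg 14.9 z [146.1 154.7 162.8]
side4 base 708 c 513.6 -333.6 size 150.1 124.4 long-axis deg 14.7 z [ 9.9 12.2 14. ]
side4 prongs 221 c 516.1 -332.6 size 104.4 80.4 long-axis deg 15.4 z [145.7 152.  158.5]
```

View pics/v2.png

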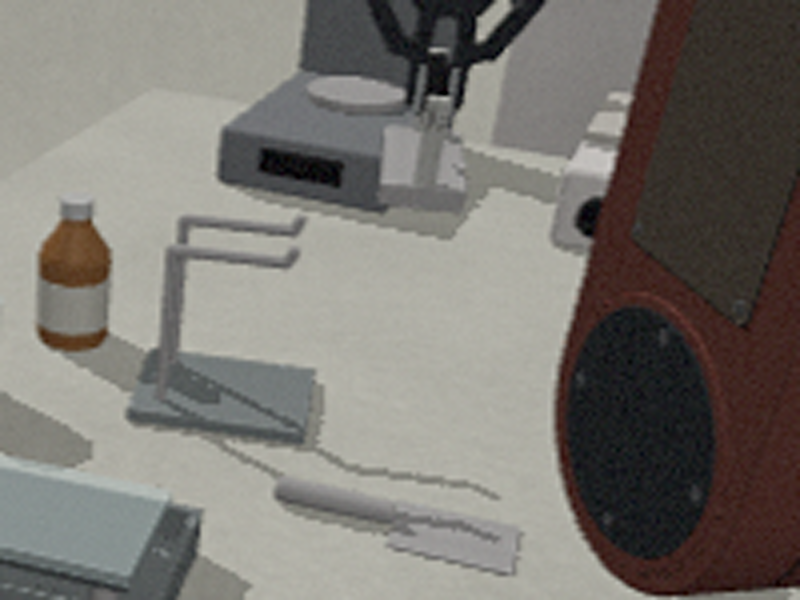

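The block hangs level at (425,165), and the prong tips are clear at (295,240). The hanger pose is confirmed at (0.514, -0.3345), 15°. Now lower it, slide in and set down.

```bash
sed -i 's/HAN=(np.array(\[.514,-.3335\])/HAN=(np.array([.514,-.3345])/' h.py; python3 - <<'E'
from h import *
move_l(pose(HAN,-.135,0,.168,OFF)[0],feed=.12); st('low')
hit=move_l(pose(HAN,0,0,.168,OFF)[0],feed=.06,max_force=6); st('in %s'%hit)
if not hit:
  hit=move_l(pose(HAN,0,0,.144,OFF)[0],feed=.02,max_force=4); hold(.3); st('set %s'%hit)
grab('side','side5'); grab('scene','scene5')
a=cv2.imread('pics/side5.png')[100:240,260:400]; b=cv2.imread('pics/scene5.png')[80:220,90:230]
cv2.imwrite('pics/v3.png',cv2.resize(np.hstack([a,b]),(800,400),interpolation=cv2.INTER_CUBIC))
E
```

```text
low t 19.88 p [ 0.3841 -0.37    0.169 ] F [ 0.6  0.3 -3.6] M [-0.03  0.   -0.05] op 0.0148 g 87.7
in False t 22.27 p [ 0.5138 -0.3346  0.168 ] F [-0.5  0.5 -4.3] M [ 0.02 -0.01  0.04] op 0.0147 g 87.7
set True t 23.5 p [ 0.5139 -0.3344  0.148 ] F [-0.2  0.4  6. ] M [-0.04  0.05  0.01] op 0.0147 g 89.3
```

View pics/v3.png

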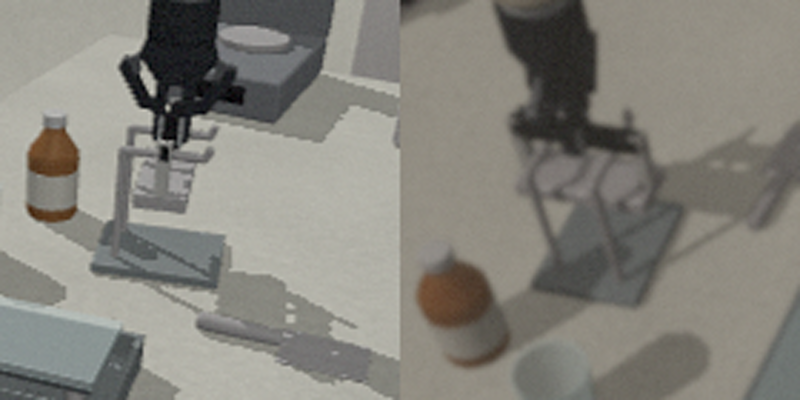

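The bar lies across both prongs, at (170,150) in the left crop, and made contact at the expected height (TCP 0.148). I'll release and retreat.

```bash
python3 - <<'E'
from h import *
move_l(pose(HAN,0,0,.1485,OFF)[0],feed=.02)
gripper_to(.05); hold(.3); st('rel')
move_l(pose(HAN,0,0,.28,OFF)[0],feed=.08); hold(1); st('up')
grab('side','side6'); grab('scene','scene6')
import fit
for fn in('side6','scene6'):
  W,im=cloud(fn); c,a=HAN;a=d2(a);L=(W[...,:2]-c)@np.array([[np.cos(a),-np.sin(a)],[np.sin(a),np.cos(a)]])
  m=(abs(L[...,0])<.045)&(abs(L[...,1])<.08)&(W[...,2]>.17)&(W[...,2]<.19); fit.rect(W[m],fn+' bar')
  P=np.c_[L[m],W[m][:,2]]; print('slope y',np.polyfit(P[:,1],P[:,2],1))
  m=(abs(L[...,0])<.045)&(abs(L[...,1])<.08)&(W[...,2]>.108)&(W[...,2]<.122); fit.rect(W[m],fn+' foot')
  P=np.c_[L[m],W[m][:,2]]; print('slope x',np.polyfit(P[:,0],P[:,2],1) if len(P)>9 else '')
a=cv2.imread('pics/side6.png')[100:240,260:400]; b=cv2.imread('pics/scene6.png')[80:220,90:230]
cv2.imwrite('pics/v4.png',cv2.resize(np.hstack([a,b]),(800,400),interpolation=cv2.INTER_CUBIC))
E
```

```text
rel t 24.65 p [ 0.514  -0.3345  0.1485] F [-0.1  0.5  0.1] M [-0.06  0.01  0.01] op 0.0499 g 0.0
up t 27.44 p [ 0.514  -0.3345  0.28  ] F [-0.1  0.6 -0.2] M [-0.02 -0.03 -0.03] op 0.05 g 0.0
side6 bar 97 c 514.4 -331.9 size 142.9 16.0 long-axis deg -74.5 z [172.  178.5 180. ]
slope y [-0.01714425  0.17804458]
side6 foot 231 c 514.7 -332.6 size 146.2 59.7 long-axis deg -74.5 z [110.2 114.8 116.9]
slope x [-0.0036368   0.11459279]
scene6 bar 310 c 515.1 -334.9 size 141.4 20.2 long-axis deg -74.2 z [171.  178.8 181.7]
slope y [-1.69084553e-05  1.77665216e-01]
scene6 foot 590 c 514.5 -334.4 size 140.7 64.0 long-axis deg -74.3 z [110.4 115.6 118.1]
slope x [-0.02815173  0.11540887]
```

View pics/v4.png

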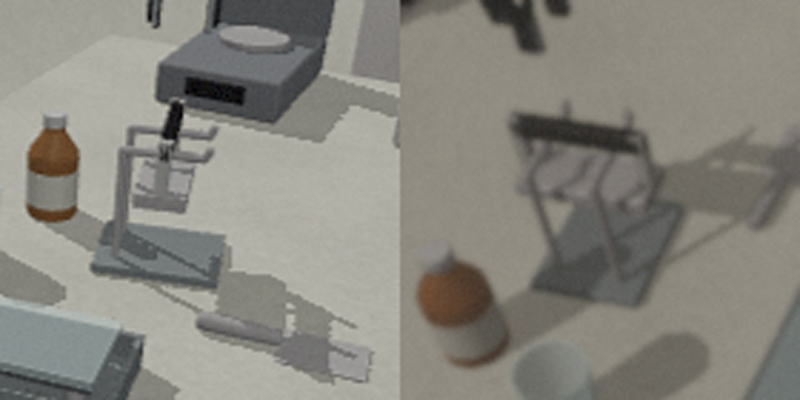

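The block hangs level and centred on both prongs, with its bar at (575,132) in the right crop. The gripper is clear.

```bash
python3 -c "
from plant import *
print(job_done())"
```

```text
the job is handed in; nothing more can be done
None
```

The glass got one slow pass from the near end to the far end, pressed 7–8 mm and never onto its stop; the block now hangs level on both prongs, released, and the job was handed in at about 27 s.

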